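Lay out the amber display blocks in a neat row under the tray's keeper rail

TASK

Move the three amber display blocks from the sloping rack into the tray, each lying flat in front of the colour chip that matches its stone, as one neat row: centred on the chip, square to the tray, and with its far end tucked under the keeper rail and pushed right up against the far wall. Lay them down gently, without dropping them or letting them fall flat, and leave the coffee cup, pliers and tumbler where they are.

Things in the scene. Friction and masses are not known exactly. Their poses are not given: they have to be found in the camera images.
- rack: Sloping cream display rack, fixed. Its board, 236 mm wide (y) and 132 mm along the slope, is high on the robot's side and falls at 30 degrees towards the rack's +x; a 12 mm high wooden ledge runs along its low edge. Three blocks lie on the board side by side, about 70 mm apart along y, low ends on the ledge. Origin: centre of the underside on the table, z up
- tray: Olive cardboard tray, fixed, 132 (x) x 252 (y) mm outside, walls 6 mm thick, floor top at z 0.008; inside x -0.060 to 0.060, y -0.120 to 0.120. Near (-x, robot side) and side walls rise to z 0.046, the far (+x) wall to z 0.028 and carries the keeper rail. Three pale places on the floor at y -0.066, 0 and 0.066, one in front of each colour chip. Origin: centre of the underside
- tray_keeper (a point): Middle of the free (-x) lower edge of the tray's aluminium keeper rail, a 4 mm thick strip on the far wall that overhangs the floor by 20 mm along the whole inside width (y). Its underside is 20 mm above the floor, its top 24 mm. In the tray frame this point is at x 0.040, z 0.028. Axes as the tray's
- coffee: Takeaway coffee cup with white lid, 82 mm across, 112 mm tall, loose bystander. Origin: centre of its underside
- pliers: Pink-handled pliers lying flat, 150 mm long, 12 mm thick, loose bystander. Origin at the pivot, on the underside; jaws to +x
- tumbler: Amber glass tumbler, 68 mm across, 85 mm tall, loose bystander. Origin: centre of its underside
- block_cherry: Display block, loose, about 150 g: black base 110 (x) x 50 (y) x 14 (z) mm with brass end strips, and fixed on its middle a stone of very dark red (cherry) amber, 46 (x) x 24 (y) mm with upright sides from z 0.014 to 0.038, then a smaller crown up to z 0.043. Grip it by the stone's 24 mm. Origin: centre of the base's underside, z up through the stone, x along the base
- chip_cherry: Very dark red (cherry) colour chip, 18 (x) x 40 (y) x 3 mm, fixed on top of the tray's keeper rail: marks the place for the cherry block. Axes as the tray's. Origin: centre of its underside; in this frame a block lying home and centred has its origin at x -0.048, y 0, z -0.024
- block_honey: Display block, loose, about 150 g: black base 110 (x) x 50 (y) x 14 (z) mm with brass end strips, and fixed on its middle a stone of orange (honey) amber, 46 (x) x 24 (y) mm with upright sides from z 0.014 to 0.038, then a smaller crown up to z 0.043. Grip it by the stone's 24 mm. Origin: centre of the base's underside, z up through the stone, x along the base
- chip_honey: Orange (honey) colour chip, 18 (x) x 40 (y) x 3 mm, fixed on top of the tray's keeper rail: marks the place for the honey block. Axes as the tray's. Origin: centre of its underside; in this frame a block lying home and centred has its origin at x -0.048, y 0, z -0.024
- block_lemon: Display block, loose, about 150 g: black base 110 (x) x 50 (y) x 14 (z) mm with brass end strips, and fixed on its middle a stone of pale yellow (lemon) amber, 46 (x) x 24 (y) mm with upright sides from z 0.014 to 0.038, then a smaller crown up to z 0.043. Grip it by the stone's 24 mm. Origin: centre of the base's underside, z up through the stone, x along the base
- chip_lemon: Pale yellow (lemon) colour chip, 18 (x) x 40 (y) x 3 mm, fixed on top of the tray's keeper rail: marks the place for the lemon block. Axes as the tray's. Origin: centre of its underside; in this frame a block lying home and centred has its origin at x -0.048, y 0, z -0.024
There are look-alikes about, which are no part of the job. Leave any purple look-alike of the block_lemon alone. Leave any green look-alike of the block_honey alone.

How it is judged:
By the outcome, as a careful person would: the job done as asked, in the order asked, and still so for the second after the job is handed in, with the robot touching nothing.
It also fails if it takes over 72 s, if anything falls off the work surface, if the arm or the gripper's body presses on something with over 40 N, if the wrist force passes 120 N, or if a joint passes its speed limit or range.

ROBOT

A 6-joint arm with a two-finger parallel gripper is mounted at the origin on the work surface. World frame = base frame: x ahead of the robot, y to its left, z up, the work surface at z = 0. Lengths are in m, angles in rad, forces in N, time in s.
With the tool pointing down it reaches from about 0.325 to 0.875 m from the base axis. Payload 4.4 kg.
Tool frame: the origin (TCP) lies at the very end of the fingers, on their centre line; the grasp point (between the pads) lies 19 mm behind it; z points along the fingers, y is the line along which they close (so a half turn about z gives the same grasp; the last joint's range is limited). The gripper opens to 85 mm and grips with 20 to 120 N. Pads are 22 mm wide; open, the fingers measure 114 mm over their backs; the gripper's body (76 mm by 85 mm) begins 54 mm behind the grasp point. The pads swing forward as they close: fully open they stand 13 mm farther back than shut.
Start: joints at [0.965, 0.207, 1.542, -0, 1.393, -0.15], TCP at [0.253, 0.516, 0.231] pointing down, gripper open.
Joint ranges: [-2.73, 2.73], [-0.86, 2.22], [0.23, 2.46], [-1.11, 4.25], [0.08, 2.63], [-2.82, 2.82]. Speed limits (rad/s): [2.79, 2.79, 3.14, 3.14, 3.14, 3.14].

INTERFACE

Orientations are given as a unit quaternion [x, y, z, w].
In Python, from plant import ctrl gives the robot as it stands. The module is installed in compiled form; this text tells all that it offers. Calls block until the motion is done:
- ctrl.reach(position, orientation): joint-space move of the TCP to a pose.
- ctrl.move_straight(position, orientation=None, v=0.15, until_force=None): straight line of the TCP; orientation=None keeps the orientation; v is the mean speed in m/s. With until_force (N) it stops when the force on the tool has changed by that much, and returns True; else False.
- ctrl.goto_joints(angles): joint-space move.
- ctrl.set_gripper(opening, f_grip=None): opening from 0.0 (shut) to 1.0 (fully open); f_grip is the grip in N (None keeps the last); returns when the fingers have stopped.
- ctrl.sleep(seconds).
- ctrl.ik(position, orientation): joint angles nearest the present ones, or None.
- ctrl.snapshot(name): name is "scene" or "top" or "wrist"; returns the picture (384x512x3 uint8, red, green, blue); there is no depth.
- ctrl.camera_params(name): a dict with "K" (3x3 intrinsics, pixels), "k1" (the pictures are not rectified: a ray, as slopes to the right and down, at radius r is drawn at 1 + k1 r^2 times it, then the intrinsics apply), "view" (4x4, takes a point from world to camera coordinates); the wrist camera has in their place "T_tool_cam" (4x4, takes a point from camera to tool coordinates, whose origin is the TCP and whose axes are the flange's). Camera axes: x right, y up, looking along -z (the intrinsics and any distortion apply to the point x, -y, -z); pixel columns grow to the right and rows downward; lengths in m; the calibration is good to about 2 mm. A picture is of the moment at which its call begins: read the wrist's pose just before it. camera_params takes no time and is no camera call.
A pose or a line that the arm cannot do raises ctrl.PlanningError and nothing moves.
- ctrl.finish_job(): hands the job in; it is judged then, once.
Readings, each from a call of its own:
- ctrl.read_time(): time.
- ctrl.read_qpos(): joint angles.
- ctrl.read_joint_vel(): joint speeds.
- ctrl.read_joint_torque(): joint torques, N m.
- ctrl.read_position(): TCP position.
- ctrl.read_ee_rot(): TCP orientation.
- ctrl.read_force(): force on the tool from outside, world axes, zero at the start.
- ctrl.read_torque(): the same for the moment, N m.
- ctrl.read_opening(): opening from 0.0 (shut) to 1.0 (fully open).
- ctrl.read_grip_force(): force on a finger pad.
Only numpy, scipy, OpenCV 4.12 (cv2) and the standard library are available. Lean on these libraries where they do the work, as an engineer would, in place of code of your own. Each camera call takes 0.05 s, during which the arm holds its last target. There are 200 camera calls.

## Working session

There is one attempt and no reset: what is moved stays moved. The work goes in short steps, each a Python script; the robot and the scene stay as the last script left them, time stands still between calls to the robot, and variables do not carry over. Pictures are saved under pics/ and viewed, at most 10 in all, crops included, and the job is handed in when it is done.

```bash
mkdir -p pics; ls; python3 - <<'E'
from plant import ctrl
import cv2,numpy as np
np.set_printoptions(precision=4,suppress=True)
for n in("scene","top"):
    im=ctrl.snapshot(n); cv2.imwrite(f"pics/{n}0.png",im[:,:,::-1]); p=ctrl.camera_params(n); print(n,p)
print(ctrl.camera_params("wrist"),ctrl.read_ee_rot(),ctrl.read_time())
a=cv2.imread("pics/scene0.png");b=cv2.imread("pics/top0.png")
cv2.imwrite("pics/top0b.png",cv2.resize(b,(800,600),interpolation=cv2.INTER_CUBIC))
cv2.imwrite("pics/scene0b.png",cv2.resize(a,(800,600),interpolation=cv2.INTER_CUBIC))
E
```

```text
pics
scene {'K': array([[446.6347,   0.    , 264.0697],
       [  0.    , 446.6347, 179.1419],
       [  0.    ,   0.    ,   1.    ]]), 'k1': 0.03804636511764992, 'view': array([[-0.5608,  0.8279, -0.0075,  0.2874],
       [-0.6425, -0.4294,  0.6347,  0.3419],
       [ 0.5223,  0.3607,  0.7727, -1.4776],
       [ 0.    ,  0.    ,  0.    ,  1.    ]])}
top {'K': array([[459.7488,   0.    , 263.07  ],
       [  0.    , 459.7488, 193.5211],
       [  0.    ,   0.    ,   1.    ]]), 'k1': 0.06190230900923587, 'view': array([[ 0.0107, -0.9999,  0.0091,  0.0483],
       [ 0.991 ,  0.0118,  0.1335, -0.5949],
       [-0.1336,  0.0076,  0.991 , -1.1324],
       [ 0.    ,  0.    ,  0.    ,  1.    ]])}
{'K': array([[316.2203,   0.    , 258.6708],
       [  0.    , 316.2203, 188.8037],
       [  0.    ,   0.    ,   1.    ]]), 'k1': -0.08174652529583669, 'T_tool_cam': array([[-0.0002,  0.9638,  0.2668,  0.0675],
       [ 1.    , -0.    ,  0.0009,  0.001 ],
       [ 0.0009,  0.2668, -0.9638, -0.1429],
       [ 0.    ,  0.    ,  0.    ,  1.    ]])} [ 0.2259  0.9741 -0.001  -0.0004] 0.1
```

View pics/top0b.png

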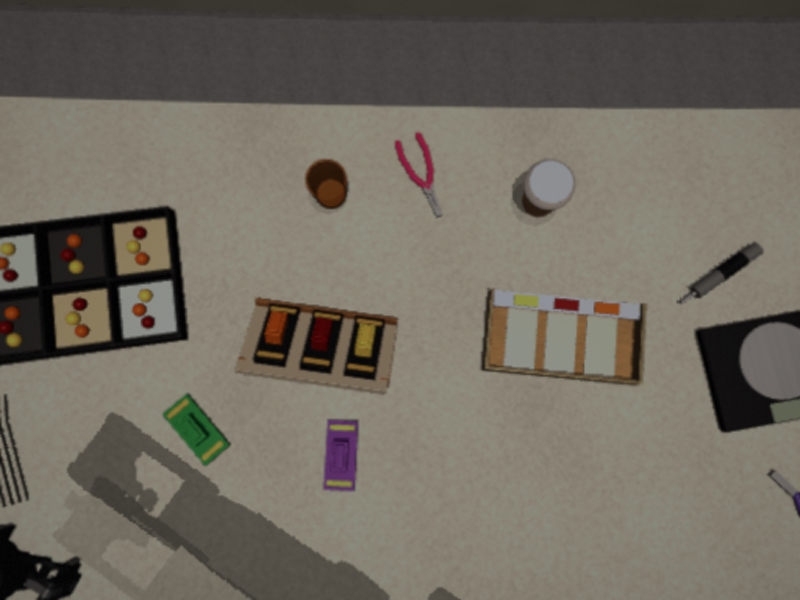

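View pics/scene0b.png

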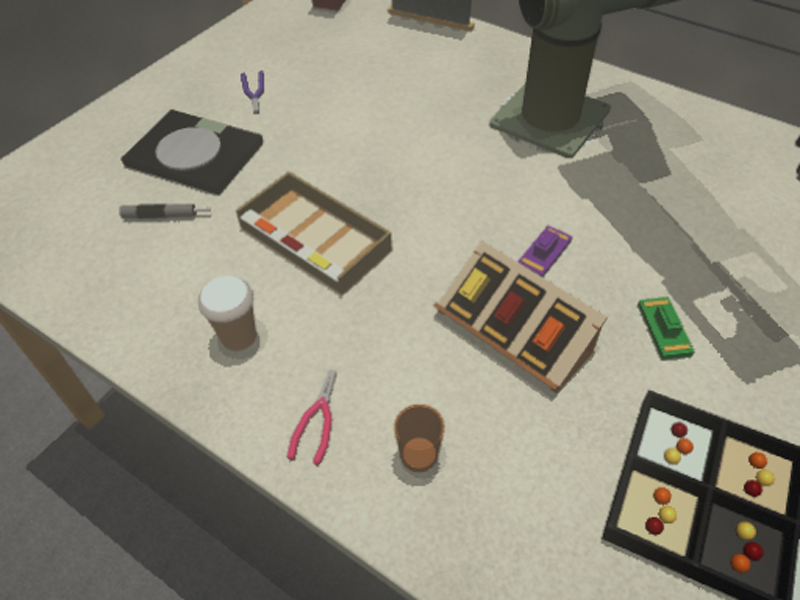

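The top view (800x600) shows:
- **Rack:** honey at (275,333), cherry at (322,340) and lemon at (365,347).
- **Tray:** lemon chip at (526,300), cherry chip at (567,304) and honey chip at (607,308).
- **Look-alikes:** the green one at (197,428) and the purple one at (341,455) lie on the table, so they aren't the blocks meant. The three amber ones on the rack are.

Next I'll triangulate, then take wrist close-ups as confirming crops.

```bash
cat > h.py <<'E'
from plant import ctrl
import cv2,numpy as np
from scipy.spatial.transform import Rotation as R
np.set_printoptions(precision=4,suppress=True)
def pose():
    T=np.eye(4);T[:3,:3]=R.from_quat(ctrl.read_ee_rot()).as_matrix();T[:3,3]=ctrl.read_position();return T
def ray(n,uv,T=None):
    p=ctrl.camera_params(n);K=p["K"];k=p["k1"]
    d=(np.asarray(uv,float)-K[:2,2])/K[0,0]; s=d.copy()
    for _ in range(20): s=d/(1+k*(s@s))
    C=T@p["T_tool_cam"] if n=="wrist" else np.linalg.inv(p["view"])
    v=C[:3,:3]@np.array([s[0],-s[1],-1]);return C[:3,3],v/np.linalg.norm(v)
def onplane(r,z): return r[0]+r[1]*(z-r[0][2])/r[1][2]
def tri(rs):
    A=sum(np.eye(3)-np.outer(d,d) for o,d in rs);b=sum((np.eye(3)-np.outer(d,d))@o for o,d in rs)
    x=np.linalg.solve(A,b);return x,max(np.linalg.norm(np.cross(x-o,d)) for o,d in rs)
def blob(im,seed,rad,tol=28):
    """component of colour like that at seed, within rad px -> (mask,centroid)"""
    lab=cv2.cvtColor(im,cv2.COLOR_RGB2LAB).astype(float);x,y=map(int,seed)
    c=np.median(lab[y-1:y+2,x-1:x+2].reshape(-1,3),0)
    d=np.hypot(lab[...,1]-c[1],lab[...,2]-c[2])+0.3*abs(lab[...,0]-c[0])
    yy,xx=np.mgrid[:im.shape[0],:im.shape[1]]
    m=((d<tol)&(np.hypot(xx-x,yy-y)<rad)).astype(np.uint8)
    _,l=cv2.connectedComponents(m);m=(l==l[y,x]).astype(np.uint8)
    M=cv2.moments(m,True);return m,np.array([M["m10"],M["m01"]])/M["m00"]
def quat(yaw,tilt=0):
    """tool down, x axis back to robot, yaw about z, block pitch=tilt (far end low)"""
    return (R.from_euler("z",yaw)*R.from_euler("y",tilt)*R.from_quat([0,1,0,0])).as_quat()
def snap(n,f):
    T=pose();im=ctrl.snapshot(n);cv2.imwrite(f"pics/{f}.png",im[:,:,::-1]);return im,T
E
python3 - <<'E'
from h import *
t=cv2.imread("pics/top0.png")[:,:,::-1].copy();s=cv2.imread("pics/scene0.png")[:,:,::-1].copy()
S={"hon":((275,333),(546,334)),"che":((322,340),(509,307)),"lem":((365,345),(474,285)),
"chon":((607,308),(265,226)),"cche":((567,304),(291,243)),"clem":((526,300),(319,261))}
P={}
for k,(a,b) in S.items():
    ra=np.array(a)*.64;rb=np.array(b)*.64
    ma,ca=blob(t,ra,18,20);mb,cb=blob(s,rb,18,20);x,e=tri([ray("top",ca),ray("scene",cb)]);P[k]=x
    print(k,ma.sum(),mb.sum(),ca,cb,x,e)
for a,b in(("hon","lem"),("chon","clem")):
    d=P[a]-P[b];print(a,b,np.hypot(*d[:2]), np.degrees(np.arctan2(*(d if a=="hon" else -d)[:2]*[-1,1])))
for n,w in(("che",-.085),("cche",-.06)):
    for dz in(.2,.25):
        p=P[n]+[w,0,dz]; print(n,ctrl.ik(p,quat(np.radians(-5))), ctrl.ik(P[n]+[0,0,0.02],quat(np.radians(-5),.52)))
E
```

```text
hon 199 183 [175.7387 208.8241] [350.7978 212.224 ] [0.549 0.268 0.078] 0.00038634857790660154
che 206 197 [205.0728 212.9272] [325.0508 196.1878] [0.5401 0.196  0.0766] 0.0008662067450005414
lem 209 165 [233.4306 216.0144] [302.3576 181.1818] [0.5326 0.1273 0.0788] 0.0001254580142792059
chon 93 58 [388. 197.] [169.4655 144.    ] [ 0.5898 -0.2641  0.0332] 0.00032355463580389856
cche 83 63 [362.0602 194.4578] [186.4444 154.9683] [ 0.5955 -0.1981  0.0335] 0.0004082441875260667
clem 100 68 [336.27 191.85] [203.9412 166.2059] [ 0.6014 -0.1322  0.0347] 0.0002517332169264789
hon lem 0.14167442434589086 -6.644237874281021
chon clem 0.13240434359653203 -5.004022113725803
che [ 0.2319  0.0016  1.6725 -0.      1.4675 -1.2516] [ 0.136   0.671   1.2694  0.1113  1.7095 -1.3607]
che [ 0.2319 -0.0253  1.5978 -0.      1.5691 -1.2516] [ 0.136   0.671   1.2694  0.1113  1.7095 -1.3607]
cche [-0.5058  0.1964  1.549  -0.      1.3962 -1.9894] [-0.3851  0.8399  1.0786 -0.148   1.7223 -1.8536]
cche [-0.5058  0.1623  1.4854 -0.      1.4939 -1.9894] [-0.3851  0.8399  1.0786 -0.148   1.7223 -1.8536]
```

```bash
python3 - <<'E'
from h import *
q=quat(np.radians(-6))
ctrl.reach([.54,.197,.23],q);imr,Tr=snap("wrist","wr0");np.save("Tr.npy",Tr)
ctrl.reach([.58,-.198,.19],quat(np.radians(-5)));imt,Tt=snap("wrist","wt0");np.save("Tt.npy",Tt)
cv2.imwrite("pics/w0b.png",np.vstack([cv2.resize(i[:,:,::-1],(800,600))[60:355] if 0 else i[42:342,:,::-1] for i in(imr,imt)]))
print(ctrl.read_time())
E
```

```text
3.2667
```

View pics/w0b.png

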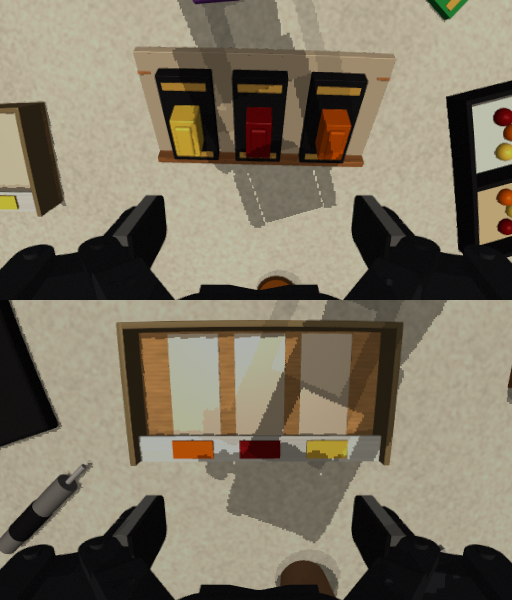

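```bash
cat >> h.py <<'E'
def brass(im,seed,rad=7,bmin=150):
    lab=cv2.cvtColor(im,cv2.COLOR_RGB2LAB);m=((lab[...,2]>bmin)&(lab[...,1]<150)).astype(np.uint8)
    n,l,st,c=cv2.connectedComponentsWithStats(m)
    i=min((i for i in range(1,n) if st[i,4]>8),key=lambda i:np.linalg.norm(c[i]-seed))
    return c[i],st[i,2:]
E
python3 - <<'E'
from h import *
I={n:cv2.imread(f"pics/{f}.png")[:,:,::-1].copy() for n,f in(("top","top0"),("scene","scene0"),("wr","wr0"),("wt","wt0"))}
Tr=np.load("Tr.npy");Tt=np.load("Tt.npy")
S={"lemon":[(360,371),(486,262),(181,129),(370,322),(460,310)],
"cherry":[(317,364),(526,288),(259,131),(327,317),(496,332)],
"honey":[(270,357),(573,310),(340,133),(285,310),(535,358)]}
for k,v in S.items():
    o=[]
    for n,s in zip(("top","scene","wr","top","scene"),v):
        c,st=brass(I[n],np.array(s)*(1 if n=="wr" else .64)); o.append((c,st))
    print(k,[(c.round(1).tolist(),s.tolist()) for c,s in o])
    hi,e1=tri([ray("top",o[0][0]),ray("scene",o[1][0])]);lo,e2=tri([ray("top",o[3][0]),ray("scene",o[4][0])])
    hw,e3=tri([ray("top",o[0][0]),ray("scene",o[1][0]),ray("wrist",o[2][0],Tr)])
    d=lo-hi;print(" hi",hi,"lo",lo,"mid",(hi+lo)/2,"len",np.linalg.norm(d),"pitch",np.degrees(np.arctan2(-d[2],np.hypot(d[0],d[1]))),"yaw",np.degrees(np.arctan2(d[1],d[0])),e1,e2,"w/wrist",hw,e3)
for k,s in(("honey",(193,407-0)),("cherry",(260,450-258)),("lemon",(327,450-258))):
    if k=="honey": s=(193,192)
    m,c=blob(I["wt"],s,30,30);print(k,m.sum(),c,onplane(ray("wrist",c,Tt),.035))
E
```

```text
lemon [([230.2, 234.8], [17, 5, 48]), ([314.4, 169.0], [14, 11, 54]), ([182.8, 128.6], [45, 8, 344]), ([233.4, 215.4], [17, 24, 265]), ([294.4, 198.3], [14, 11, 53])]
 hi [0.4866 0.134  0.0843] lo [0.5432 0.1238 0.0175] mid [0.5149 0.1289 0.0509] len 0.0881704160535742 pitch 49.3015633374646 yaw -10.261145496333468 0.0001972703195030502 0.007931587287304538 w/wrist [0.4876 0.1344 0.0852] 0.0012217593089160076
cherry [([202.0, 230.7], [17, 5, 49]), ([337.3, 183.2], [15, 11, 61]), ([259.4, 130.2], [45, 10, 358]), ([208.8, 201.8], [17, 5, 41]), ([316.6, 213.3], [14, 11, 56])]
 hi [0.4956 0.2025 0.0844] lo [0.5714 0.1929 0.0403] mid [0.5335 0.1977 0.0623] len 0.0882344589056851 pitch 30.03034395443402 yaw -7.215838561786649 0.0004625489441256758 0.00033919489375333124 w/wrist [0.4965 0.2029 0.0856] 0.0012536497854846757
honey [([172.4, 226.5], [16, 4, 44]), ([362.5, 199.0], [16, 11, 67]), ([337.8, 132.6], [45, 10, 357]), ([180.1, 198.0], [17, 5, 50]), ([341.2, 230.0], [16, 11, 62])]
 hi [0.505  0.2741 0.0845] lo [0.5805 0.2649 0.0405] mid [0.5427 0.2695 0.0625] len 0.08786954006992898 pitch 30.034761805004983 yaw -6.893622686262481 0.000388762937979544 0.00037471161784867853 w/wrist [0.5058 0.274  0.0855] 0.0009796223294068153
honey 683 [192.5666 191.0234] [ 0.5923 -0.2623  0.035 ]
cherry 676 [261.1701 191.3683] [ 0.5984 -0.1951  0.035 ]
lemon 557 [328.2154 189.6284] [ 0.6023 -0.1294  0.035 ]
```

```bash
cat >> h.py <<'E'
YR=np.radians(-6.9);YT=np.radians(-5.0);P30=np.radians(30)
MID={"cherry":[.5335,.1977,.0625],"honey":[.5427,.2695,.0625],"lemon":[.5244,.1294,.0625]}
CHIP={"cherry":[.5958,-.1976],"honey":[.5901,-.2636],"lemon":[.6014,-.1319]}
def pick(k,f=40):
    q=quat(YR,P30);n=-R.from_quat(q).as_matrix()[:,2];m=np.array(MID[k])
    ctrl.reach(m+.10*n,q);ctrl.set_gripper(.42,f)
    ctrl.move_straight(m+.014*n,v=.15)
    hit=ctrl.move_straight(m-.004*n,v=.02,until_force=2.5)
    p=ctrl.read_position();h0=(p-m)@n
    ctrl.move_straight(p+.0025*n,v=.03)
    ctrl.set_gripper(0,f)
    print(k,"touch",hit,h0,"open",ctrl.read_opening(),"grip",ctrl.read_grip_force(),"t",ctrl.read_time())
    return h0
def tcp(k,xf,zf,th,h,s=0,y=0):
    """far bottom edge at tray (xf,zf), block pitch th (deg) -> TCP pose. zf from table; y off chip"""
    t=np.radians(th);c,sn=np.cos(t),np.sin(t)
    x=xf-.055*c+.014*sn+h*sn+s*c;z=zf+.055*sn+.014*c+h*c-s*sn
    w=np.array(CHIP[k]+[0])+R.from_euler("z",YT).apply([x-.053,y,0]);w[2]=z
    return w,quat(YT,t)
E
python3 - <<'E'
from h import *
h0=pick("cherry")
p=ctrl.read_position();q=quat(YR,P30);n=-R.from_quat(q).as_matrix()[:,2]
f0=ctrl.read_force()
ctrl.move_straight(p+.02*n,v=.08);ctrl.move_straight(p+[0,0,.12],v=.25)
print(f0,ctrl.read_force(),ctrl.read_opening())
h=h0+.0025
ctrl.reach(*tcp("cherry",.030,.11,25,h))
for a in("top","scene","wrist"): snap(a,"c1"+a)
np.save("T1.npy",pose())
a=cv2.imread("pics/c1top.png")[130:280,240:440];b=cv2.imread("pics/c1scene.png")[80:230,100:300]
cv2.imwrite("pics/c1.png",np.vstack([cv2.resize(i,(400*2-400,300)) for i in(a,b)]))
print(pose()[:3,3],ctrl.read_time())
E
```

```text
cherry touch True -0.0009345895761126712 open 0.2689322388173527 grip 39.49649512767792 t 7.2
[-0.4084  0.623   0.7862] [-0.4169  0.3724 -2.2197] 0.2723615930149393
[ 0.5303 -0.1905  0.1474] 9.7583
```

View pics/c1.png

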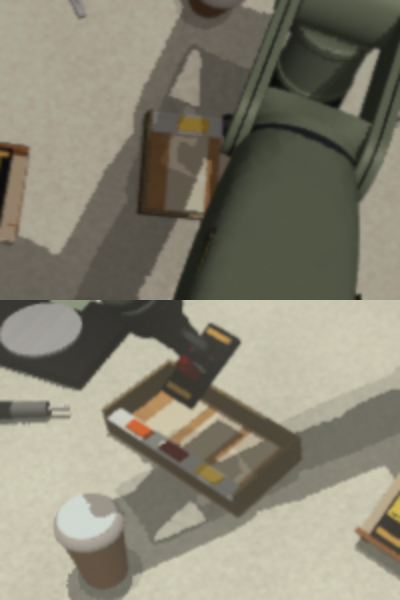

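The lower crop shows the cherry block held cleanly over the tray, with both brass strips visible in the scene view at about (216,335) and (180,388) in the crop. The top view is blocked by the arm. Next I'll use the scene rays to check the held block against the chips.

```bash
cat >> h.py <<'E'
def heldcheck(k,im,T,seeds,h,chipseeds):
    """scene view of a held block: returns strip mid relative to tool (along block x, y) and the chip offsets seen"""
    Rb=T[:3,:3]@R.from_quat([0,1,0,0]).as_matrix().T;n=Rb[:,2];o=T[:3,3]-h*n;out=[]
    for s in seeds:
        c,st=brass(im,s);r=ray("scene",c);X=r[0]+r[1]*((o-r[0])@n)/(r[1]@n);out.append(Rb.T@(X-o));print(c,st,X,out[-1])
    print("mid in tool-block frame",(out[0]+out[1])/2,"yaw",np.degrees(np.arctan2(*(out[1]-out[0])[1::-1])))
    for kk,s in chipseeds.items():
        m,c=blob(im,s,16,20);print(kk,m.sum(),c,onplane(ray("scene",c),.035)[:2],"used",CHIP[kk])
E
python3 - <<'E'
from h import *
im=cv2.imread("pics/c1scene.png")[:,:,::-1].copy();T=np.load("T1.npy")
heldcheck("cherry",im,T,[(100+108,80+17),(100+90,80+44)],.0016,{"honey":(169,144),"cherry":(186,155),"lemon":(204,166)})
E
```

```text
[208.7111  97.4444] [12  8 45] [ 0.4898 -0.1876  0.1646] [-0.0441 -0.0005 -0.    ]
[189.1 124.7] [ 9  6 10] [ 0.5692 -0.1935  0.1275] [ 0.0438  0.0003 -0.    ]
mid in tool-block frame [-0.0001 -0.0001 -0.    ] yaw 0.5374186603636386
honey 50 [168.86 143.56] [ 0.5905 -0.2649] used [0.5901, -0.2636]
cherry 88 [186.5568 155.125 ] [ 0.5966 -0.196 ] used [0.5958, -0.1976]
lemon 76 [204.2632 166.4868] [ 0.6017 -0.1305] used [0.6014, -0.1319]
```

```bash
cat >> h.py <<'E'
def place(k,h,y=0,first=True):
    g=lambda *a:tcp(k,*a,h,0,y)
    W=[(.031,.050,25,.25),(.031,.0105,25,.08),(.042,.0100,25,.05),(.047,.0095,20,.05),(.051,.0095,15,.05),(.054,.0095,10,.05),(.056,.0095,5,.05),(.0565,.0095,0,.05)]
    for a in W:
        hit=ctrl.move_straight(*g(*a[:3]),v=a[3],until_force=10)
        if hit: print("HIT at",a,ctrl.read_position(),ctrl.read_force());return False
    f0=ctrl.read_force();d=ctrl.move_straight(*g(.0565,.005,0),v=.015,until_force=2.5);p=ctrl.read_position()
    print("down",d,"zf",p[2]-.014-h,ctrl.read_force()-f0)
    e=R.from_euler("z",YT).apply([1,0,0]);f0=ctrl.read_force()
    d=ctrl.move_straight(p+e*.009,v=.02,until_force=5);p2=ctrl.read_position()
    print("push",d,(p2-p)@e,"xf",.0565+(p2-p)@e,ctrl.read_force()-f0)
    ctrl.set_gripper(.42);ctrl.move_straight(ctrl.read_position()+[0,0,.07],v=.2)
    print("t",ctrl.read_time());return True
E
python3 - <<'E'
from h import *
if place("cherry",.0016):
    w,q=tcp("cherry",.06,.008,0,.0016)
    ctrl.reach([w[0]-.03,w[1],.19],q)
    im,T=snap("wrist","w2");np.save("T2.npy",T);snap("scene","s2")
    a=im[60:300,80:440,::-1];b=cv2.imread("pics/s2.png")[90:210,130:310]
    cv2.imwrite("pics/p2.png",np.vstack([cv2.resize(a,(450,300)),cv2.resize(b,(450,300))]))
E
```

```text
down True zf 0.007683497431163761 [-0.3689  0.1768  3.6289]
push True 3.3441125003785233e-06 xf 0.05650334411250038 [-1.4808  0.2545  2.2673]
t 13.7083
```

View pics/p2.png

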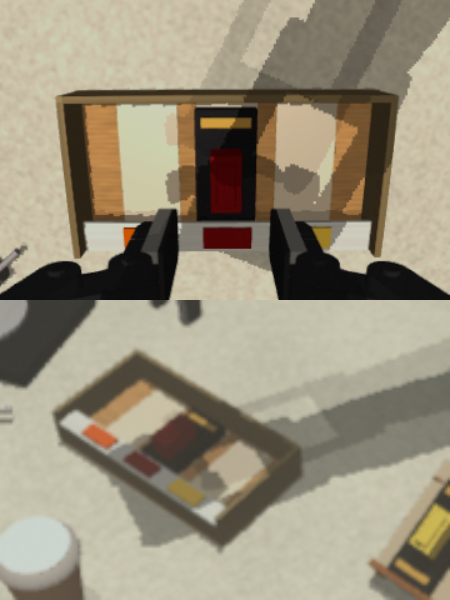

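The cherry block lies flat under the rail at crop (226,165), in line with its chip at (227,237). The push stopped before it began because leftover contact force tripped the stop. I'll measure the error, then push again.

```bash
cat >> h.py <<'E'
def placed(im,T,n,sb,sc):
    c,st=brass(im,sb);X=onplane(ray(n,c,T),.022);m,cc=blob(im,sc,34,25);C=onplane(ray(n,cc,T),.035)
    r=cv2.minAreaRect(np.argwhere(m)[:,::-1].astype(np.float32))
    print(c,st,cc,m.sum(),"strip-chip in tray",R.from_euler("z",-YT).apply(X-C),"(home x -.0919)")
E
python3 - <<'E'
from h import *
im=cv2.imread("pics/w2.png")[:,:,::-1].copy();T=np.load("T2.npy")
placed(im,T,"wrist",(80+225*.8,60+123*.8),(80+227*.8,60+237*.8))
s=cv2.imread("pics/s2.png")[:,:,::-1].copy()
placed(s,None,"scene",(130+201*.4,90+421*.4),(130+142*.4,90+462*.4))
E
```

```text
[259.4886 157.8068] [ 41   9 352] [261.5827 250.2953] 623 strip-chip in tray [-0.0942 -0.0022 -0.013 ] (home x -.0919)
[266.4375 261.5312] [27  9 32] [183.8085 273.8706] 3122 strip-chip in tray [-0.1431  0.1179 -0.013 ] (home x -.0919)
```

```bash
python3 - <<'E'
from h import *
s=cv2.imread("pics/s2.png")[:,:,::-1].copy()
placed(s,None,"scene",(130+201*.4,90+121*.4),(130+142*.4,90+162*.4))
inv=lambda X:R.from_euler("z",-YT).apply(X)
# chip edges along y in each image: rect of chip mask
for f,n,T,S in(("w2","wrist",np.load("T2.npy"),[(261,250)]),("wt0","wrist",np.load("Tt.npy"),[(193,192),(261,192),(327,191)]),("top0","top",None,[(388,197),(362,194),(336,192)]),("scene0","scene",None,[(169,144),(186,155),(204,166)])):
    im=cv2.imread(f"pics/{f}.png")[:,:,::-1].copy()
    for q in S:
        m,c=blob(im,q,34 if n=="wrist" else 18,45 if n=="wrist" else 35)
        bx=cv2.boxPoints(cv2.minAreaRect(np.argwhere(m)[:,::-1].astype(np.float32)))
        Y=np.array([inv(onplane(ray(n,b,T),.035)) for b in bx]);
        print(f,m.sum(),"c",inv(onplane(ray(n,c,T),.035))[:2],"rect mid",Y.mean(0)[:2],"size",np.ptp(Y,0)[:2])
p=np.array([CHIP[k]+[0] for k in("honey","cherry","lemon")]);print("used",inv(p))
# tray near wall lateral: pale pads gap check
E
```

```text
[208.6667 137.0952] [ 8  5 21] [195.8633 142.013 ] 922 strip-chip in tray [-0.0447  0.0045 -0.013 ] (home x -.0919)
w2 671 c [ 0.6126 -0.144 ] rect mid [ 0.6128 -0.1438] size [0.0183 0.0406]
wt0 730 c [ 0.6134 -0.2097] rect mid [ 0.6135 -0.2099] size [0.0175 0.0416]
wt0 798 c [ 0.6131 -0.1436] rect mid [ 0.6134 -0.1439] size [0.0194 0.0405]
wt0 738 c [ 0.6123 -0.0775] rect mid [ 0.6133 -0.0774] size [0.0195 0.0408]
top0 110 c [ 0.611  -0.2111] rect mid [ 0.611  -0.2108] size [0.0185 0.0389]
top0 104 c [ 0.6106 -0.1453] rect mid [ 0.6104 -0.1453] size [0.0215 0.0367]
top0 122 c [ 0.6106 -0.08  ] rect mid [ 0.6107 -0.0801] size [0.0194 0.0405]
scene0 69 c [ 0.6116 -0.2098] rect mid [ 0.6118 -0.2098] size [0.0188 0.0503]
scene0 76 c [ 0.6116 -0.1435] rect mid [ 0.6115 -0.1437] size [0.0184 0.0477]
scene0 91 c [ 0.6102 -0.0794] rect mid [ 0.61   -0.0794] size [0.0206 0.0486]
used [[ 0.6108 -0.2112  0.    ]
 [ 0.6108 -0.1449  0.    ]
 [ 0.6106 -0.079   0.    ]]
```

```bash
python3 - <<'E'
s=open("h.py").read()
s=s.replace('CHIP={"cherry":[.5958,-.1976],"honey":[.5901,-.2636],"lemon":[.6014,-.1319]}',
'''CHIP={k:list(R.from_euler("z",YT).apply([.6108,-.1433+d,0])[:2]) for k,d in(("honey",-.066),("cherry",0),("lemon",.066))}''')
i=s.index("    e=R.from_euler");j=s.index("def placed")
s=s[:i]+'''    ctrl.move_straight(p+[0,0,.0006],v=.01);push()
    ctrl.set_gripper(.42);ctrl.move_straight(ctrl.read_position()+[0,0,.07],v=.2)
    print("t",ctrl.read_time());return True
def push(dy=0,N=6):
    r=R.from_euler("z",YT);p=ctrl.read_position()+r.apply([0,dy,0])
    if dy: ctrl.move_straight(p,v=.015)
    ctrl.sleep(.3);p=ctrl.read_position();f0=ctrl.read_force();d=ctrl.move_straight(p+r.apply([.010,0,0]),v=.015,until_force=N);ctrl.sleep(.15)
    p2=ctrl.read_position();print("push",d,r.inv().apply(p2-p),ctrl.read_force()-f0)
'''+s[j:]
open("h.py","w").write(s)
E
python3 - <<'E'
from h import *
w,q=tcp("cherry",.0565,.0082,0,.0016,0,-.0016)
ctrl.reach(w+[0,0,.04],q);ctrl.move_straight(w,v=.1);ctrl.set_gripper(0,40);print(ctrl.read_opening(),ctrl.read_grip_force())
push(.0016)
ctrl.set_gripper(.42);ctrl.move_straight(ctrl.read_position()+[0,0,.07],v=.2)
ctrl.reach([w[0]-.03,w[1],.20],q);ctrl.sleep(.1)
im,T=snap("wrist","w3");np.save("T3.npy",T)
placed(im,T,"wrist",(259,158),(261,245));print(ctrl.read_time())
E
```

```text
0.2697428251340583 40.038233399391174
push True [ 0.0021 -0.0003 -0.    ] [ 1.5402 -3.1669  1.96  ]
[260.4277 163.7711] [ 39   9 332] [260.7162 251.4341] 599 strip-chip in tray [-0.0918 -0.0003 -0.013 ] (home x -.0919)
18.2333
```

```bash
sed -i 's/\.6108,-\.1433+d/.6096,-.1431+d/' h.py; cat >> h.py <<'E'
def transfer(k):
    h=pick(k)+.0025
    p=ctrl.read_position();n=-R.from_quat(quat(YR,P30)).as_matrix()[:,2]
    ctrl.move_straight(p+.02*n,v=.08);ctrl.move_straight(p+[0,0,.12],v=.25)
    print("opening",ctrl.read_opening(),"h",h)
    if ctrl.read_opening()<.2: return
    ctrl.reach(*tcp(k,.030,.11,25,h));snap("scene","held_"+k)
    ok=place(k,h)
    if ok:
        w,q=tcp(k,.06,.008,0,h);ctrl.reach([w[0]-.03,w[1],.20],q);ctrl.sleep(.1)
        im,T=snap("wrist","pl_"+k);np.save(f"T_{k}.npy",T)
        placed(im,T,"wrist",(260,163),(261,250))
E
python3 -c "
from h import *
transfer('honey')"
```

```text
honey touch True -0.0007863528668953097 open 0.27237430036024707 grip 39.68802452087402 t 22.1083
opening 0.27094258713330244 h 0.0017136471331046905
down True zf 0.007470732681160996 [-0.0248  0.1435  5.6359]
push True [ 0.0036 -0.     -0.0002] [-0.1279  0.333   5.6896]
t 30.0917
[258.5748 161.8827] [ 39   9 341] [258.8104 249.4413] 596 strip-chip in tray [-0.0915 -0.0002 -0.013 ] (home x -.0919)
```

```bash
python3 - <<'E'
from h import *
transfer('lemon')
ctrl.reach([.45,0.,.30],quat(0));ctrl.sleep(.1)
snap("top","t9");snap("scene","s9");print(ctrl.read_time())
a=cv2.imread("pics/pl_lemon.png");t=cv2.imread("pics/t9.png")[170:260,290:430]
cv2.imwrite("pics/fin.png",np.vstack([cv2.resize(a[60:300,80:440],(480,320)),cv2.resize(t,(480,280),interpolation=cv2.INTER_CUBIC)]))
E
```

```text
lemon touch True -0.0008417686118817767 open 0.2742361493666168 grip 39.66879844665527 t 34.3833
opening 0.26846850832289976 h 0.0016582313881182234
down True zf 0.007643937654438701 [0.2079 0.9966 3.7819]
push True [ 0.0034  0.     -0.0002] [-0.8846 -0.0641  6.627 ]
t 41.425
[259.8095 161.4762] [ 40   8 315] [259.1887 249.4156] 604 strip-chip in tray [-0.0919  0.0006 -0.013 ] (home x -.0919)
43.0417
```

View pics/fin.png

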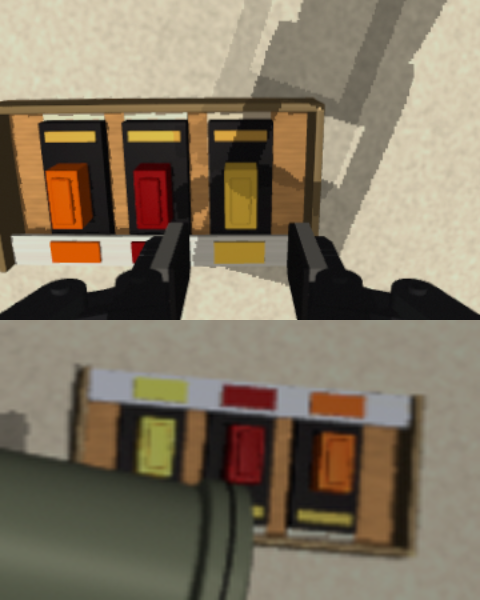

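All three blocks lie in a row under the rail, each in front of its own chip. The last crop shows lemon at (157,445), cherry at (245,453) and honey at (335,460). The forces at the stops were mostly vertical, so I'll push lightly on the lemon stone's near face with shut fingers to confirm it's against the wall.

```bash
cat > nudge.py <<'E'
from h import *
def nudge(k,d):
    r=R.from_euler("z",YT);q=quat(YT);f=lambda x,z:np.append(r.apply([x,-.1431+d,0])[:2],z)
    ctrl.reach(f(.5175,.09),q);ctrl.set_gripper(0,30)
    ctrl.move_straight(f(.5175,.030),v=.12,until_force=8);ctrl.sleep(.2);f0=ctrl.read_force()
    hit=ctrl.move_straight(f(.534,.030),v=.015,until_force=4);x=r.inv().apply(ctrl.read_position())
    print(k,hit,x,"(expect contact x .5275)",r.inv().apply(ctrl.read_force()-f0))
    ctrl.move_straight(f(.519,.030),v=.05);ctrl.move_straight(f(.519,.10),v=.2)
    print(ctrl.read_time())
E
python3 -c "
from nudge import *
nudge('lemon',.066)
w=R.from_euler('z',YT).apply([.56,-.0771,.19]);ctrl.reach(w,quat(YT));ctrl.sleep(.1)
im,T=snap('wrist','n1');np.save('Tn1.npy',T)
cv2.imwrite('pics/n1b.png',cv2.resize(im[60:300,80:440,::-1],(720,480)))
"
```

```text
lemon True [ 0.5301 -0.0769  0.0293] (expect contact x .5275) [ 1.3691 -0.1034 -0.1638]
47.0333
```

View pics/n1b.png

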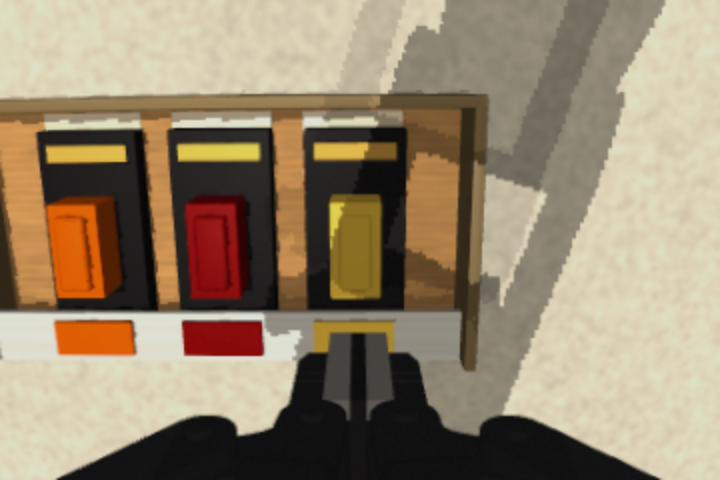

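```bash
python3 - <<'E'
from h import *
for f,t,S in(("pl_lemon","T_lemon",[(132,162),(195,162),(259,161)]),("n1","Tn1",[(123,136),(189,136),(257,135)])):
    im=cv2.imread(f"pics/{f}.png")[:,:,::-1].copy();T=np.load(t+".npy")
    for s in S:
        c,st=brass(im,s);print(f,c,st,R.from_euler("z",-YT).apply(onplane(ray("wrist",c,T),.022)))
im=cv2.imread("pics/n1.png")[:,:,::-1].copy();T=np.load("Tn1.npy")
for k,s in(("honey",(127,229)),("cherry",(191,229))):
    m,c=blob(im,s,34,45);print(k,m.sum(),R.from_euler("z",-YT).apply(onplane(ray("wrist",c,T),.035)))
E
```

```text
pl_lemon [132.2116 162.0261] [ 39   9 345] [ 0.5213 -0.2092  0.022 ]
pl_lemon [195.2778 161.9861] [ 41   9 360] [ 0.5216 -0.1433  0.022 ]
pl_lemon [259.8095 161.4762] [ 40   8 315] [ 0.5212 -0.0772  0.022 ]
n1 [122.3813 136.4133] [ 41  10 375] [ 0.5212 -0.2096  0.022 ]
n1 [189.2238 135.545 ] [ 43  10 411] [ 0.521  -0.1431  0.022 ]
n1 [257. 135.] [ 41   9 369] [ 0.5207 -0.0772  0.022 ]
honey 617 [ 0.613  -0.2096  0.035 ]
cherry 671 [ 0.613  -0.1438  0.035 ]
```

The nudge did not move the lemon block: all three strips line up within 0.5 mm in x. They sit at the home distance from the chips (-0.092 m) and within about 0.7 mm of centre. The gripper is clear, so I'm handing in.

```bash
python3 -c "
from h import *
ctrl.reach([.45,0.,.30],quat(0));ctrl.sleep(.3);print(ctrl.read_time(),ctrl.finish_job())"
```

```text
the job is handed in; nothing more can be done
48.7667 None
```

Job handed in at 48.8 s: the cherry, honey and lemon blocks lie flat under the keeper rail against the far wall, each within about 0.7 mm of its chip's centre by the wrist camera; the arm was never sent to the cup, pliers, tumbler or look-alikes.

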